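# Test-run the feeder-filling auger from its isolator and treadle

## Robot

A 7-joint arm with a two-finger parallel gripper is mounted at the origin on the work surface. World frame = base frame: x ahead of the robot, y to its left, z up, the work surface at z = 0. Lengths are in m, angles in rad, forces in N, time in s.
With the tool pointing down it reaches from about 0.425 to 0.925 m from the base axis. Payload 6.8 kg.
Tool frame: the origin (TCP) lies on the centre line of the jaws, within the pads' length; the fingertips stand 8 mm ahead of it and the grasp point (between the pads) lies 11 mm behind it (bot.tips_ahead is the distance from the TCP to the fingertips, in m); z points along the fingers, y is the line along which they close (so a half turn about z gives the same grasp; the last joint's range is limited). The gripper opens to 85 mm and grips with 20 to 120 N. Pads are 22 mm wide; open, the fingers measure 114 mm over their backs; the gripper's body (76 mm by 85 mm) begins 54 mm behind the grasp point. The pads swing forward as they close: fully open they stand 13 mm farther back than shut.
Start: joints at [1.131, 0.477, 0.022, 1.555, -0.011, 1.109, -0.083], TCP at [0.22, -0.638, 0.239] pointing down, gripper open.
Joint ranges: [-2.96, 2.96], [-0.34, 2.1], [-1.41, 1.46], [0.24, 2.44], [-1.37, 4.51], [0.17, 1.92], [-2.96, 2.96]. Speed limits (rad/s): [2.39, 2.39, 3.14, 3.14, 3.14, 3.14, 3.14].

## Interface

Orientations are given as a unit quaternion [w, x, y, z].
In Python, from station import bot gives the robot as it stands.
- The arm moves only by the tool send_rows, never from a script. Its argument "deltas" is text: rows parted by semicolons, each of 4 numbers parted by spaces: the shift along the tool's x, y, z in m, then the turn about the tool's z in degrees. In form: x y z spin; .... A call has 1 to 5 rows; each row is the pose to reach, as a shift and turn from the pose commanded when the call began, along the tool's axes at that moment; what a row does not reach only later rows make up. A row lasts 1/10 s, in which the tool goes at most 50 mm and 8.59 degrees, less where a joint would pass 70% of its speed; a pose out of reach is approached as far as the arm can. A call with a gripper value outside its range is refused whole. "claw" is the opening, from 0 (shut) to 1 (fully open), set as the call begins (left out, the last holds). The fingers move at their own pace and stop on an object; "force" is the grip in N (left out, the last holds). Time passes only in rows, so rows that repeat a pose let the fingers close. It gives the time, the measured TCP pose, the force, the opening and the grip force at its end, in the units of the state.
- bot.get_obs(): the state, without advancing time (a new reading comes with each control period).
- bot.read_camera(name): name is "scene" or "side" or "wrist"; returns a dict with "img" (384x512x3 uint8, red, green, blue), "depth" (384x512 float32, m along the optical axis (not along the pixel's ray), 0 where there is no reading), "fx", "fy", "cx", "cy" (pixels), "camera_from_world" (4x4, takes a point from world to camera coordinates). Camera axes: x right, y up, looking along -z (the intrinsics and any distortion apply to the point x, -y, -z); pixel columns grow to the right and rows downward; lengths in m; the calibration is good to about 2 mm. A picture is of the moment at which its call begins.
- bot.hand_in(): hands the job in; it is judged then, once.
Trained networks look in a picture, given as the dict that the camera call returned (one of the last four; its "shot" number tells which), for a name from the list of things; names that differ only in an ending like _2 or _b are one class to them, and where a whole thing is asked for, a point or a joint stands for the part that bears it (a point fixed in the world has none). Each returns a list of dicts, best first, with "confidence" (0 to 1); they miss things now and then, are a little off and sometimes report something else, mostly with a low value. They report only what shows in the picture. A call takes as long as a camera call. They do not tell look-alikes from the thing itself.
- bot.masks_of(picture, query): "mask" (384x512 bool, what is visible of it).
- bot.landmark_of(picture, query): "xyz" ([x, y, z] in m, in world coordinates, good to about 4 mm: a listed point, or the origin of a listed thing).
The state is a dict: "t": time; "q": joint angles; "joint_vel": joint speeds; "joint_torque": joint torques, N m; "eef_pos": TCP position; "tool_rot": TCP orientation; "contact_force": force on the tool from outside, world axes, zero at the start; "torque": the same for the moment, N m; "gripper_width": opening from 0.0 (shut) to 1.0 (fully open); "grasp_force": force on a finger pad.
Only numpy, scipy, OpenCV 4.12 (cv2) and the standard library are available. Lean on these libraries where they do the work, as an engineer would, in place of code of your own. Each camera call takes 0.05 s, during which the arm holds its last target. There are 200 camera calls.

## Task

Give the feeder-filling auger its test run: turn the red isolator lever clockwise from OFF (red mark) to ON (green mark) until it clicks home, then press the treadle right down to its stop and hold it there for at least one second with the switch on. Let the treadle spring back up, then turn the lever back home to OFF and leave it there. Keep off the treadle while the switch is off, and do not shift the green feeder base, the jar or the brush lying beside them.

Things in the scene. Friction and masses are not known exactly. Their poses are not given: they have to be found in the camera images.
- isolator: fixed isolator switch: grey box 140 x 140 x 70 mm with a yellow plate on top (plate top at 74 mm). Origin at the centre of its underside, on the lever's vertical pivot axis. From the pivot the red OFF mark lies towards the body's -y, the green ON mark towards its -x. A black gland sticks out 30 mm on its +x side. It may stand left or right, the treadle on the other side
- isolator_lever (a joint): lever angle in rad: 0 = OFF (lever points to the isolator's -y), 1.571 = ON (to its -x), growing clockwise seen from above; end stops at both. A spring cam pulls it home to the nearer end from either side of the middle (0.79): torque about 0.22 N m near the ends, none at the middle, plus 0.04 friction; home it rests on the end stop
- lever_grip (a point): point on the lever 85 mm from the pivot axis, half way up the blade, 102 mm above the table. The lever is a straight upright red blade 16 mm thick, 36 mm high (84 to 120 mm above the table), reaching 110 mm to one side of the pivot and 20 mm to the other
- pedal_unit: fixed treadle unit: grey base 200 x 124 x 14 mm with two cheeks 60 mm high at its far (+x) end. Origin at the centre of its underside; the treadle plate's free end is towards its -x, the hinge lies along y at x = +75 mm, 40 mm above the table
- treadle (a joint): angle of the treadle plate in rad: 0 = up, 0.22 = down on its stop. The spring takes about 6 N at the press point to start and about 11 N at the stop; it springs back up when let go
- treadle_press (a point): point on top of the treadle plate, on its middle line, 130 mm from the hinge and 25 mm from the free end; 79 mm above the table when up, about 28 mm lower at the stop. The plate is steel, 165 x 94 x 8 mm, with a 3 mm rubber face striped yellow
- spare_base: green round feeder base, 80 mm across, 28 mm high, lying loose on the table between the isolator and the treadle; origin at the centre of its underside
- jar: amber glass jar with a white cap, 60 mm across, 85 mm high, loose on the table between the isolator and the treadle, farther back; origin at the centre of its underside
- brush: hand brush, 180 mm long, lying loose on the table, to the right (-y); x axis along it; origin at its underside
Things that resemble listed ones, but are neither listed nor needed, are in the scene too. Leave any purple look-alike of the pedal_unit alone.

How it is judged:
By the outcome, as a careful person would: the job done as asked, in the order asked, and still so for the second after the job is handed in, with the robot touching nothing.
It also fails if it takes over 64 s, if anything falls off the work surface, if the arm or the gripper's body presses on something with over 40 N, if the wrist force passes 120 N, or if a joint passes its speed limit or range.

## Working session

There is one attempt and no reset: what is moved stays moved. The work goes in short steps, Python scripts to look and compute and a tool call to move; the robot and the scene stay as the last step left them, time stands still between calls to the robot, and variables do not carry over. Pictures are saved under pics/ and viewed, at most 10 in all, crops included, and the job is handed in when it is done.

Besides the shell and the picture viewer there is one more tool, called after "Call:" as name(argument=value, ...) on one line, values as JSON. send_rows: Moves the arm, as the interface text tells. Its arguments: {"type":"object","properties":{"deltas":{"type":"string"},"claw":{"type":"number"},"force":{"type":"number"}},"required":["deltas"]}

```bash
mkdir -p pics; cat > h.py <<'E'
from station import bot
import numpy as np, cv2
from scipy.spatial.transform import Rotation as R
def save(p,n): cv2.imwrite('pics/'+n,p['img'][:,:,::-1])
def pts(p,m):
    v,u=np.nonzero(m&(p['depth']>0)); d=p['depth'][v,u]
    c=np.stack([(u-p['cx'])*d/p['fx'],-(v-p['cy'])*d/p['fy'],-d,np.ones_like(d)])
    return (np.linalg.inv(p['camera_from_world'])@c)[:3].T
def tool():
    o=bot.get_obs(); w,x,y,z=o['tool_rot']; return np.array(o['eef_pos']),R.from_quat([x,y,z,w]).as_matrix()
E
python3 - <<'E'
from h import *
for c in ['scene','side']:
    p=bot.read_camera(c); save(p,c+'0.png')
    for q in ['isolator','lever_grip','pedal_unit','treadle_press','spare_base','jar','brush']:
        print(c,q,[(np.round(r['xyz'],3).tolist(),round(r['confidence'],2)) for r in bot.landmark_of(p,q)])
o=bot.get_obs();print(o);print(tool())
E
```

```text
scene isolator [([0.576, -0.263, 0.001], 0.91), ([0.534, -0.34, 0.106], 0.31)]
scene lever_grip [([0.532, -0.342, 0.103], 0.55)]
scene pedal_unit [([0.772, 0.377, 0.001], 0.9), ([0.534, 0.186, -0.004], 0.63)]
scene treadle_press [([0.731, 0.351, 0.079], 0.77), ([0.485, 0.163, 0.078], 0.71), ([0.654, 0.005, 0.003], 0.69), ([0.571, -0.441, -0.003], 0.41)]
scene spare_base [([0.488, 0.01, -0.002], 0.94)]
scene jar [([0.655, 0.005, 0.004], 0.77)]
scene brush [([0.57, -0.443, -0.003], 0.76)]
side isolator [([0.574, -0.262, -0.005], 0.76)]
side lever_grip [([0.535, -0.344, 0.102], 0.97), ([0.572, -0.263, -0.004], 0.61), ([0.49, 0.168, 0.083], 0.16)]
side pedal_unit [([0.776, 0.368, -0.0], 0.81), ([0.531, 0.186, -0.004], 0.69)]
side treadle_press [([0.492, 0.166, 0.08], 0.92), ([0.73, 0.352, 0.076], 0.88)]
side spare_base [([0.486, 0.007, -0.004], 0.79), ([0.575, -0.262, -0.005], 0.32)]
side jar [([0.652, -0.001, -0.004], 0.74)]
side brush [([0.57, -0.447, -0.001], 0.54)]
{'t': 0.8, 'q': array([ 1.13091104,  0.47698336,  0.02240354,  1.55538621, -0.01148606,
        1.1092976 , -0.08308447]
[... 156 characters left out ...]
t_torque': array([-5.35481922e-04, -5.96254528e+01,  1.60606261e+00, -2.81530559e+01,
        1.25030239e-02,  1.32056426e-03, -6.33754553e-06]), 'eef_pos': array([ 0.2198783 , -0.63821082,  0.23932498]), 'tool_rot': array([2.62509854e-05, 9.86271539e-01, 1.65131615e-01, 6.60738804e-06]), 'contact_force': array([ 0.19441238, -0.31576498,  1.675607  ]), 'torque': array([ 0.00112809,  0.00317543, -0.04143154]), 'grasp_force': 0.0, 'gripper_width': 0.9988944613665942}
(array([ 0.2198783 , -0.63821082,  0.23932498]), array([[ 9.45463099e-01,  3.25729225e-01,  2.17030928e-05],
       [ 3.25729225e-01, -9.45463098e-01, -4.95990222e-05],
       [ 4.36362229e-06,  5.39633768e-05, -9.99999999e-01]]))
```

View pics/scene0.png

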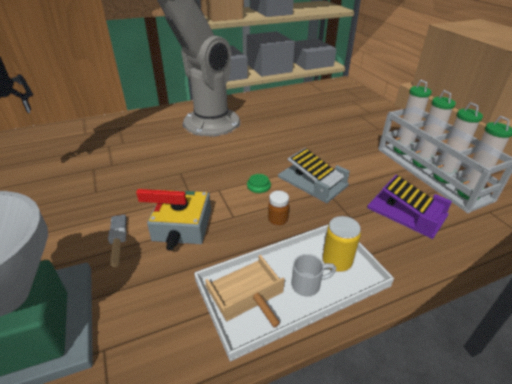

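View pics/side0.png

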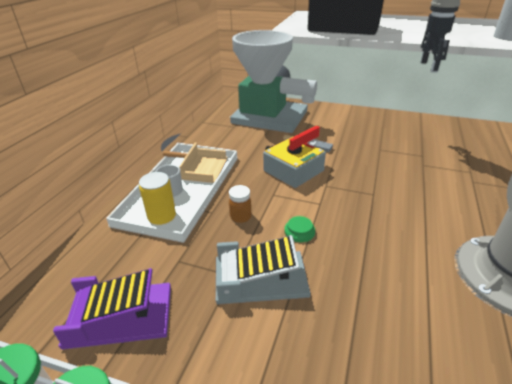

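The scene picture shows the isolator (yellow plate) at about (180,215), with its red lever pointing left to (160,197). The grey treadle is at (315,175). The purple look-alike, at (410,205), is to be left alone. The side view agrees: grey treadle at (262,270), isolator at (295,160). I'll refine the lever line and the treadle with depth.

```bash
python3 - <<'E'
from h import *
for c in ['scene','side']:
    p=bot.read_camera(c); i=p['img'].astype(int); P=pts(p,np.ones(i.shape[:2],bool)&(p['depth']>0))
    C=i[p['depth']>0]
    red=(C[:,0]>130)&(C[:,1]<60)&(C[:,2]<60)&(np.hypot(P[:,0]-.55,P[:,1]+.3)<.15)&(P[:,2]>.08)&(P[:,2]<.125)
    top=P[red&(P[:,2]>.114)]
    vx,vy,x0,y0=cv2.fitLine(top[:,:2].astype(np.float32),cv2.DIST_HUBER,0,.01,.01).ravel()
    s=(top[:,:2]-[x0,y0])@[vx,vy]
    print(c,'lever',len(top),'dir',np.degrees(np.arctan2(vy,vx)),np.array([x0,y0])+np.outer([s.min(),s.max()],[vx,vy]))
    k=(np.hypot(P[:,0]-.5,P[:,1]-.17)<.1)&(P[:,2]>.05)&(P[:,2]<.1)&(C[:,0]-C[:,2]>50)&(C[:,0]>120)
    T=P[k]; m=T.mean(0); u,sv,vt=np.linalg.svd(T-m,full_matrices=False); n=vt[2]*np.sign(vt[2,2])
    print('treadle',len(T),m,'n',n,'uphill az',np.degrees(np.arctan2(-n[1],-n[0])))
E
```

```text
scene lever 222 dir 62.979027 [[ 0.52882617 -0.36192273]
 [ 0.58601823 -0.24977847]]
treadle 288 [0.52518709 0.18075449 0.06993964] n [0.22840593 0.10229288 0.9681771 ] uphill az -155.87451043208958
side lever 79 dir 62.302933 [[ 0.51984723 -0.35233142]
 [ 0.5770439  -0.24337423]]
treadle 856 [0.52458143 0.18201102 0.0695464 ] n [0.23001013 0.09699749 0.96834231] uphill az -157.1343780935158
```

Call:
send_rows(deltas="0.044 -0.02 0 0; 0.088 -0.04 0 0; 0.132 -0.06 0 0; 0.176 -0.08 0 0; 0.22 -0.1 0 0", claw=0.45)

```text
t: 1.4
eef_pos: [0.3965, -0.4706, 0.2396]
tool_rot: [0.0, 0.986, 0.165, 0.0]
contact_force: [0.8, -0.8, 0.3]
gripper_width: 0.448
grasp_force: 0.0
```

Call:
send_rows(deltas="0.044 -0.02 0 0; 0.088 -0.04 0 0; 0.132 -0.06 0 0; 0.177 -0.081 0.01 0; 0.177 -0.081 0.03 0")

```text
t: 1.9
eef_pos: [0.5439, -0.3299, 0.2109]
tool_rot: [-0.001, 0.985, 0.171, 0.004]
contact_force: [0.1, 0.8, -0.2]
gripper_width: 0.447
grasp_force: 0.0
```

Call:
send_rows(deltas="0 0 0 -8.5; 0 0 0 -17; 0 0 0 -25.5; 0 0 0 -34; 0 0 0 -42.5")

```text
t: 2.4
eef_pos: [0.5363, -0.3378, 0.2094]
tool_rot: [0.0, 0.858, 0.514, 0.0]
contact_force: [-0.3, 0.6, -0.3]
gripper_width: 0.449
grasp_force: 0.0
```

Call:
send_rows(deltas="0 0 0 -1.2; 0 0 0 -1.2")

```text
t: 2.6
eef_pos: [0.5362, -0.3379, 0.2093]
tool_rot: [-0.0, 0.855, 0.519, 0.0]
contact_force: [-0.2, 0.6, 0.3]
gripper_width: 0.452
grasp_force: 0.0
```

```bash
python3 - <<'E'
from h import *
o=bot.get_obs(); t,M=tool(); print(o['t'],o['gripper_width'],o['q'],t,M.round(3))
for q in [(.536,-.3375,.096)]: print(M.T@(np.array(q)-t))
p=bot.read_camera('wrist'); save(p,'w1.png')
E
```

```text
2.6 0.45188247361947154 [ 0.66519007  0.4530482  -0.27172199  1.67466789  0.13704116  1.03251528
 -0.13032092] [ 0.53622802 -0.33787918  0.20929835] [[ 0.461  0.887  0.   ]
 [ 0.887 -0.461  0.   ]
 [ 0.     0.    -1.   ]]
[ 0.00021008 -0.00038242  0.11329838]
```

View pics/w1.png

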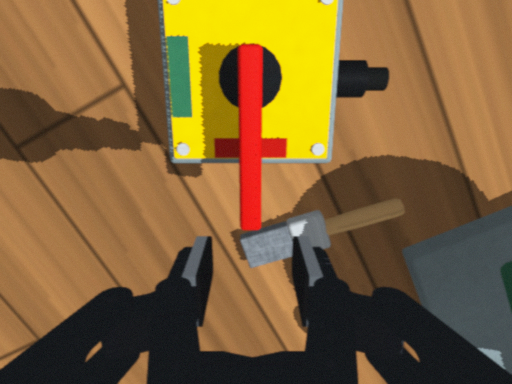

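The wrist view shows the blade at column 250, centred between the fingers (205 and 300), lined up with the jaws. I'll lower over it and swing.

Call:
send_rows(deltas="0 0 0.04 0; 0 0 0.07 0; 0 0 0.095 0; 0 0 0.113 0; 0 0 0.113 0")

```text
t: 3.15
eef_pos: [0.5345, -0.3368, 0.0936]
tool_rot: [-0.002, 0.854, 0.519, -0.001]
contact_force: [-0.1, 0.6, 0.2]
gripper_width: 0.449
grasp_force: 0.0
```

Call:
send_rows(deltas="0.0008 -0.0118 0 8; 0.0033 -0.0234 0 16; 0.0073 -0.0346 0 24; 0.0129 -0.045 0 32; 0.0199 -0.0546 0 40")

```text
t: 3.65
eef_pos: [0.4975, -0.2963, 0.0979]
tool_rot: [0.001, 0.981, 0.193, 0.001]
contact_force: [1.0, -3.3, -1.0]
gripper_width: 0.447
grasp_force: 1.2
```

Call:
send_rows(deltas="0.0008 -0.0118 0 8; 0.0033 -0.0234 0 16; 0.0073 -0.0346 0 24; 0.0129 -0.045 0 32; 0.0199 -0.0546 0 40")

```text
t: 4.15
eef_pos: [0.495, -0.2367, 0.0978]
tool_rot: [0.0, 0.988, -0.154, 0.001]
contact_force: [0.6, 0.2, -0.1]
gripper_width: 0.445
grasp_force: 0.0
```

Call:
send_rows(deltas="0.0004 -0.0074 0 5; 0.0013 -0.0148 0 10; 0.0026 -0.0207 0 14; 0.0026 -0.0207 0 14; 0.0013 -0.0148 0 10")

```text
t: 4.65
eef_pos: [0.501, -0.2225, 0.0973]
tool_rot: [-0.0, 0.972, -0.234, 0.001]
contact_force: [-0.5, -0.4, -0.6]
gripper_width: 0.45
grasp_force: 0.0
```

```bash
python3 - <<'E'
from h import *
o=bot.get_obs(); t,M=tool(); print(o['t'],o['contact_force'],o['q'],t,M.round(3))
p=bot.read_camera('wrist'); save(p,'w2.png')
E
```

```text
4.65 [-0.46586222 -0.44864139 -0.5515264 ] [ 0.21188954  0.45263197  0.11637725  1.98716109 -0.07924764  0.70421066
 -1.6661021 ] [ 0.50103411 -0.22247031  0.09731435] [[ 0.891 -0.455  0.002]
 [-0.455 -0.891 -0.   ]
 [ 0.002 -0.001 -1.   ]]
```

View pics/w2.png

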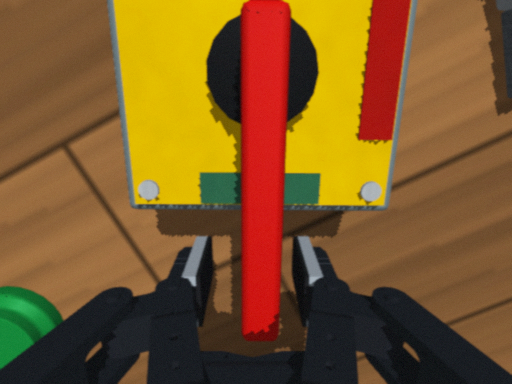

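The lever (column 262) lies centred over the green ON mark and in line with the jaws, so it is home. Next I'll lift and carry over to the treadle.

Call:
send_rows(deltas="0 0 -0.04 0; 0 0 -0.08 0; 0 0 -0.11 0; -0.02 -0.036 -0.11 0; -0.04 -0.072 -0.11 0")

```text
t: 5.2
eef_pos: [0.4981, -0.1416, 0.2084]
tool_rot: [-0.0, 0.971, -0.238, 0.002]
contact_force: [0.9, 0.8, -0.6]
gripper_width: 0.452
grasp_force: 0.0
```

Call:
send_rows(deltas="-0.02 -0.036 0 0; -0.04 -0.072 0 0; -0.06 -0.108 0 0; -0.08 -0.144 0 0; -0.1 -0.18 0 0", claw=0)

```text
t: 5.7
eef_pos: [0.491, 0.0662, 0.2072]
tool_rot: [-0.0, 0.972, -0.236, 0.001]
contact_force: [0.7, -1.0, 0.7]
gripper_width: 0.001
grasp_force: 0.0
```

Call:
send_rows(deltas="-0.02 -0.036 0 0; -0.04 -0.072 0 0; -0.048 -0.087 0 0; -0.048 -0.087 0 0; -0.048 -0.087 0 0")

```text
t: 6.2
eef_pos: [0.4884, 0.1634, 0.2066]
tool_rot: [0.0, 0.972, -0.236, 0.0]
contact_force: [0.2, -0.4, -1.1]
gripper_width: 0.001
grasp_force: 0.0
```

```bash
python3 - <<'E'
from h import *
o=bot.get_obs(); t,M=tool(); print(o['t'],o['contact_force'],o['gripper_width'],t,M.round(3))
p=bot.read_camera('wrist'); save(p,'w3.png')
for q in ['treadle_press','isolator','lever_grip']: print(q,[(np.round(r['xyz'],3),r['confidence']) for r in bot.landmark_of(p,q)])
p=bot.read_camera('side'); save(p,'s3.png')
for q in ['lever_grip']: print(q,[(np.round(r['xyz'],3),r['confidence']) for r in bot.landmark_of(p,q)])
print(M.T@(np.array([.488,.165,.095])-t))
E
```

```text
6.2 [ 0.16191219 -0.43708326 -1.06110164] 0.0014988897857237855 [0.48835614 0.16344387 0.20664154] [[ 0.888 -0.459  0.   ]
 [-0.459 -0.888 -0.   ]
 [ 0.001  0.    -1.   ]]
treadle_press [(array([0.487, 0.167, 0.078]), 0.94)]
isolator []
lever_grip []
lever_grip [(array([ 0.498, -0.228,  0.098]), 0.66), (array([ 0.486,  0.005, -0.005]), 0.5)]
[-0.00109247 -0.00123405  0.11164079]
```

View pics/w3.png

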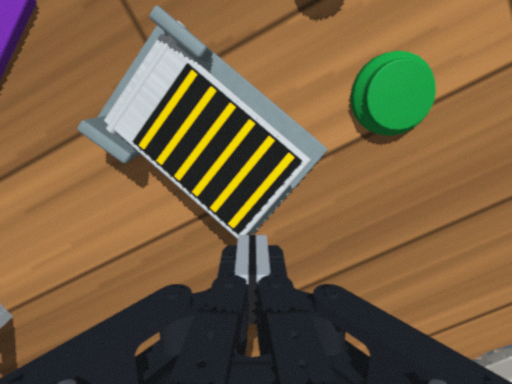

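View pics/s3.png

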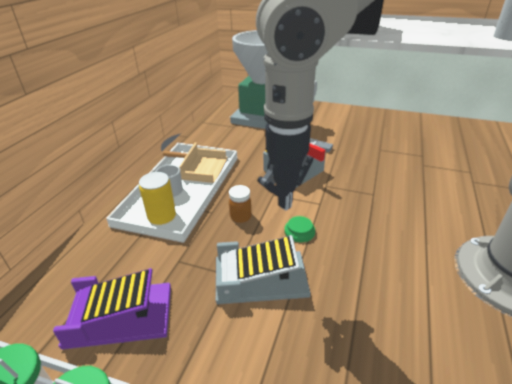

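The lever is still ON at (0.498,-0.228). The press point is confirmed at (0.487,0.167,0.078), with the striped plate at about (230,150) and the fingers above its free end. I'll press now.

Call:
send_rows(deltas="-0.002 -0.002 0.04 0; -0.002 -0.002 0.08 0; -0.002 -0.002 0.105 0; -0.002 -0.002 0.112 0; -0.002 -0.002 0.112 0")

```text
t: 7.0
eef_pos: [0.487, 0.1664, 0.0938]
tool_rot: [0.001, 0.972, -0.236, -0.001]
contact_force: [-0.4, 0.4, 0.9]
gripper_width: -0.0
grasp_force: 0.0
```

Call:
send_rows(deltas="0 0 0.01 0; 0 0 0.018 0; 0 0 0.025 0; 0 0 0.03 0; 0 0 0.034 0")

```text
t: 7.5
eef_pos: [0.4866, 0.1663, 0.0612]
tool_rot: [0.001, 0.972, -0.236, -0.001]
contact_force: [-6.7, -1.9, 12.0]
gripper_width: 0.001
grasp_force: 5.5
```

Call:
send_rows(deltas="0 0 0.001 0; 0 0 0.002 0; 0 0 0.002 0; 0 0 0.002 0")

```text
t: 7.9
eef_pos: [0.4865, 0.1662, 0.0595]
tool_rot: [0.001, 0.972, -0.236, -0.001]
contact_force: [-6.3, -2.3, 11.0]
gripper_width: -0.002
grasp_force: 5.4
```

Call:
send_rows(deltas="0 0 0.001 0; 0 0 0.002 0; 0 0 0.002 0; 0 0 0.002 0")

```text
t: 8.3
eef_pos: [0.4864, 0.1662, 0.0585]
tool_rot: [0.001, 0.972, -0.236, -0.001]
contact_force: [-9.4, -4.6, 23.3]
gripper_width: 0.002
grasp_force: 11.6
```

Call:
send_rows(deltas="0 0 0.001 0; 0 0 0.001 0; 0 0 0.001 0")

```text
t: 8.6
eef_pos: [0.4865, 0.1662, 0.0583]
tool_rot: [0.001, 0.972, -0.236, -0.0]
contact_force: [-12.6, -5.5, 33.4]
gripper_width: 0.001
grasp_force: 16.3
```

The force jumped from 11 to 33 N with no further travel, so the treadle is on its stop. I'll ease off slightly and hold.

Call:
send_rows(deltas="0 0 -0.0005 0; 0 0 -0.0005 0; 0 0 -0.0005 0; 0 0 -0.0005 0; 0 0 -0.0005 0")

```text
t: 9.1
eef_pos: [0.4865, 0.1662, 0.0585]
tool_rot: [0.001, 0.972, -0.236, -0.0]
contact_force: [-12.1, -4.4, 28.7]
gripper_width: 0.001
grasp_force: 13.9
```

Call:
send_rows(deltas="0 0 0 0; 0 0 0 0; 0 0 0 0; 0 0 0 0; 0 0 0 0")

```text
t: 9.6
eef_pos: [0.4864, 0.1662, 0.0584]
tool_rot: [0.001, 0.972, -0.236, -0.0]
contact_force: [-11.4, -4.4, 27.8]
gripper_width: 0.004
grasp_force: 13.9
```

Call:
send_rows(deltas="0 0 0 0; 0 0 0 0; 0 0 0 0; 0 0 0 0; 0 0 0 0")

```text
t: 10.1
eef_pos: [0.4865, 0.1662, 0.0584]
tool_rot: [0.001, 0.972, -0.236, -0.0]
contact_force: [-11.4, -4.7, 29.8]
gripper_width: -0.002
grasp_force: 13.9
```

Call:
send_rows(deltas="0 0 -0.01 0; 0 0 -0.02 0; 0 0 -0.035 0; 0 0 -0.08 0; 0 0 -0.12 0")

```text
t: 10.6
eef_pos: [0.4877, 0.167, 0.1781]
tool_rot: [-0.0, 0.972, -0.236, 0.001]
contact_force: [0.6, 0.7, 0.8]
gripper_width: 0.0
grasp_force: 0.0
```

```bash
python3 - <<'E'
from h import *
p=bot.read_camera('wrist')
print([(np.round(r['xyz'],3),r['confidence']) for r in bot.landmark_of(p,'treadle_press')])
t,M=tool(); print(t,M.round(3)); print(M.T@(np.array([.5,-.2225,.207])-t))
E
```

```text
[(array([0.491, 0.164, 0.08 ]), 0.67)]
[0.49135211 0.16858748 0.18221919] [[ 0.888 -0.459  0.011]
 [-0.459 -0.888  0.005]
 [ 0.008 -0.01  -1.   ]]
[ 0.18737823  0.34324421 -0.02666661]
```

Call:
send_rows(deltas="0 0 -0.025 0; 0.022 0.0395 -0.025 0; 0.044 0.079 -0.025 0; 0.066 0.1185 -0.025 0; 0.088 0.158 -0.025 0", claw=0.45)

```text
t: 11.2
eef_pos: [0.4933, -0.0156, 0.2014]
tool_rot: [-0.0, 0.972, -0.236, 0.001]
contact_force: [0.9, 1.1, 0.4]
gripper_width: 0.452
grasp_force: 0.0
```

Call:
send_rows(deltas="0.022 0.0395 0 0; 0.044 0.079 0 0; 0.066 0.1185 0 0; 0.088 0.158 0 0; 0.102 0.182 0 0")

```text
t: 11.7
eef_pos: [0.4999, -0.2267, 0.2014]
tool_rot: [0.001, 0.971, -0.238, 0.001]
contact_force: [0.0, 0.6, 0.8]
gripper_width: 0.452
grasp_force: 0.0
```

Call:
send_rows(deltas="0 0 0 0; 0 0 0 0")

```text
t: 11.9
eef_pos: [0.5003, -0.2227, 0.2009]
tool_rot: [-0.0, 0.972, -0.237, 0.0]
contact_force: [1.0, 1.0, 0.1]
gripper_width: 0.45
grasp_force: 0.0
```

```bash
python3 - <<'E'
from h import *
o=bot.get_obs(); t,M=tool(); print(t,o['gripper_width'],M.round(3))
p=bot.read_camera('wrist'); save(p,'w4.png')
print([(np.round(r['xyz'],3),r['confidence']) for r in bot.landmark_of(p,'lever_grip')])
print(M.T@(np.array([.5,-.2225,.097])-t))
E
```

```text
[ 0.50030769 -0.22266786  0.20091281] 0.4497328898039935 [[ 0.888 -0.46   0.001]
 [-0.46  -0.888  0.   ]
 [ 0.001 -0.    -1.   ]]
[(array([ 0.496, -0.224,  0.106]), 0.77), (array([ 0.484,  0.006, -0.   ]), 0.16)]
[-4.14547060e-04  2.59278992e-05  1.03912576e-01]
```

View pics/w4.png

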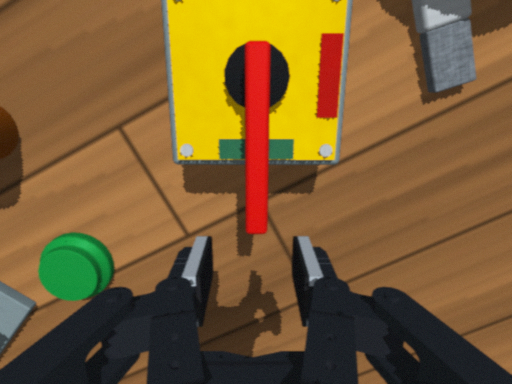

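The lever is still on the green mark (column 257), between the open fingers. I'll lower and swing it back.

Call:
send_rows(deltas="0 0.002 0.04 0; 0 0.002 0.07 0; 0 0.002 0.095 0; 0 0.002 0.104 0; 0 0.002 0.104 0")

```text
t: 12.5
eef_pos: [0.499, -0.2227, 0.096]
tool_rot: [-0.0, 0.972, -0.235, -0.001]
contact_force: [0.3, -0.6, -0.0]
gripper_width: 0.451
grasp_force: 0.0
```

Call:
send_rows(deltas="0.0008 0.0118 0 -8; 0.0033 0.0234 0 -16; 0.0073 0.0346 0 -24; 0.0129 0.045 0 -32; 0.0199 0.0546 0 -40")

```text
t: 13.0
eef_pos: [0.492, -0.281, 0.0981]
tool_rot: [-0.0, 0.993, 0.114, -0.0]
contact_force: [-1.4, 2.5, -0.7]
gripper_width: 0.445
grasp_force: 1.2
```

Call:
send_rows(deltas="0.0008 0.0118 0 -8; 0.0033 0.0234 0 -16; 0.0073 0.0346 0 -24; 0.0129 0.045 0 -32; 0.0199 0.0546 0 -40")

```text
t: 13.5
eef_pos: [0.5246, -0.3316, 0.0989]
tool_rot: [0.001, 0.895, 0.446, 0.001]
contact_force: [-0.1, -0.2, -0.2]
gripper_width: 0.451
grasp_force: 0.0
```

Call:
send_rows(deltas="0.0004 0.0074 0 -5; 0.0013 0.0148 0 -10; 0.0023 0.0197 0 -13; 0.0023 0.0197 0 -13; 0.001 0.0128 0 -9")

```text
t: 14.0
eef_pos: [0.5354, -0.338, 0.0982]
tool_rot: [0.001, 0.859, 0.512, 0.001]
contact_force: [-0.5, -0.2, -0.0]
gripper_width: 0.451
grasp_force: 0.0
```

Call:
send_rows(deltas="0 0 0 0; 0 0 -0.03 0; 0 0 -0.07 0; 0 0 -0.11 0; 0 0 -0.13 0")

```text
t: 14.5
eef_pos: [0.5359, -0.3381, 0.2317]
tool_rot: [0.003, 0.858, 0.513, 0.001]
contact_force: [0.5, -0.8, 0.0]
gripper_width: 0.45
grasp_force: 0.0
```

```bash
python3 - <<'E'
from h import *
o=bot.get_obs(); print(o['t'],o['contact_force'])
p=bot.read_camera('wrist'); save(p,'w5.png')
print([(np.round(r['xyz'],3),r['confidence']) for r in bot.landmark_of(p,'lever_grip')])
p=bot.read_camera('scene'); save(p,'sc5.png')
for q in ['lever_grip','treadle_press','spare_base','jar','brush']: print(q,[(np.round(r['xyz'],3),round(r['confidence'],2)) for r in bot.landmark_of(p,q)])
E
```

```text
14.5 [ 0.53509743 -0.79184297  0.0337378 ]
[(array([ 0.536, -0.338,  0.104]), 0.76)]
lever_grip [(array([ 0.534, -0.339,  0.103]), 0.59), (array([0.654, 0.002, 0.003]), 0.54)]
treadle_press [(array([0.732, 0.351, 0.078]), 0.93), (array([0.483, 0.16 , 0.079]), 0.61)]
spare_base [(array([ 0.49 ,  0.011, -0.001]), 0.69)]
jar [(array([0.654, 0.003, 0.003]), 0.85)]
brush [(array([ 0.568, -0.442, -0.001]), 0.93)]
```

View pics/w5.png

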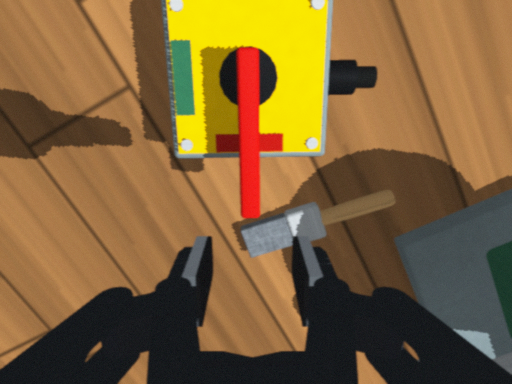

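The lever (column 249) is back centred on the red OFF mark. The treadle is up, the other things haven't moved and the gripper is clear.

```bash
python3 -c "
from station import bot
print(bot.hand_in())"
```

```text
the job is handed in; nothing more can be done
None
```

The test run is done and handed in: lever to ON, treadle held on its stop for about 1.5 s and let back up, lever returned home to OFF, and the feeder base, jar and brush still in place to within the cameras' few millimetres.

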